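# Lock the yellow sieve onto the ballast shaker's pan

## Task

Fit the sieve with the yellow band onto the collecting pan of the ballast shaker: lower it upright to the pan's floor with its two black lugs in the gaps between the orange claws, then turn it clockwise seen from above, about a quarter turn, until both lugs are fully under the claws against their stops, and let go. Leave the red and blue sieves where they stand.

Things in the scene. Friction and masses are not known exactly. Their poses are not given: they have to be found in the camera images.
- sieve_yellow: Sieve to fit (mm): steel drum 80 across, 45 high, yellow band. Origin: centre of underside, z up. Yellow carrying bar across the top along x: 86 long, 16 thick in y, 61 to 85 mm up, open below it down to the rim. Two black lugs at the foot along +x and -x, under the bar's ends: 16 wide, 0 to 8 up, reaching 58 mm from the axis. Same after a half turn. 0.2 to 0.35 kg.
- sieve_red: Sieve to leave alone: same shape and frame as the yellow one, with red band and red carrying bar.
- sieve_blue: Sieve to leave alone: same shape and frame as the yellow one, with blue band and blue carrying bar.
- pan: Fixed pan (mm), 176 wide. Origin: centre of underside, z up; floor 45 mm up. Orange claws on +x and -x: 32 wide, overhanging from 47 mm off centre, 57 to 65 up (post 71, from 65 mm off). Sieve drops in freely with its x axis 50 to 90 deg anticlockwise (from above) of pan x; then turns clockwise, easily, no click, to stops where both x axes agree (2 deg). About 7 mm play all round.
Mind the look-alikes: they are no part of the job. Leave any purple look-alike of the sieve_yellow alone.

How it is judged:
By the outcome, as a careful person would: the job done as asked, in the order asked, and still so for the second after the job is handed in, with the robot touching nothing.
It also fails if it takes over 40 s, if anything falls off the work surface, if the arm or the gripper's body presses on something with over 40 N, if the wrist force passes 120 N, or if a joint passes its speed limit or range.

## Robot

A 7-joint arm with a two-finger parallel gripper is mounted at the origin on the work surface. World frame = base frame: x ahead of the robot, y to its left, z up, the work surface at z = 0. Lengths are in m, angles in rad, forces in N, time in s.
With the tool pointing down it reaches from about 0.425 to 0.925 m from the base axis. Payload 6.8 kg.
Tool frame: the origin (TCP) lies on the front face of the gripper's body, between the roots of the fingers; the fingertips stand 73 mm ahead of it and the grasp point (between the pads) lies 54 mm ahead of it; z points along the fingers, y is the line along which they close (so a half turn about z gives the same grasp; the last joint's range is limited). The gripper opens to 85 mm and grips with 20 to 120 N. Pads are 22 mm wide; open, the fingers measure 114 mm over their backs; the gripper's body (76 mm by 85 mm) begins 54 mm behind the grasp point. The pads swing forward as they close: fully open they stand 13 mm farther back than shut.
Start: joints at [1.172, 0.477, 0.022, 1.555, -0.011, 1.109, -0.083], TCP at [0.194, -0.647, 0.304] pointing down, gripper open.
Joint ranges: [-2.96, 2.96], [-0.34, 2.1], [-1.41, 1.46], [0.24, 2.44], [-1.37, 4.51], [0.17, 1.92], [-2.96, 2.96]. Speed limits (rad/s): [2.39, 2.39, 3.14, 3.14, 3.14, 3.14, 3.14].

## Interface

Orientations are given as a unit quaternion [w, x, y, z].
In Python, from station import bot, optics gives the robot as it stands.
- The arm moves only by the tool drive_tool, never from a script. Its argument "deltas" is a list of rows, each an object with "gripper": the closure in counts, from 0 (fully open) to 255 (shut); "offset": the shift along the tool's x, y, z in units of 1000 mm (1.0 is 1000 mm), a list of three; "angular": the turn, a rotation vector about the tool's x, y, z in units of 45 degrees (1.0 is 45 degrees), a list of three. In form: [{"gripper": gripper, "offset": [dx, dy, dz], "angular": [rx, ry, rz]}, ...]. A call has 1 to 5 rows; each row is the pose to reach, as a shift and turn from the pose commanded when the call began, along the tool's axes at that moment; what a row does not reach only later rows make up. A row lasts 1/10 s, in which the tool goes at most 50 mm and 8.59 degrees, less where a joint would pass 70% of its speed; a pose out of reach is approached as far as the arm can. A call with a number of a shift or a turn outside -1 to 1 is refused whole. A call with a gripper value outside its range is refused whole. The fingers move at their own pace and stop on an object; "grip_force" is the grip in N (left out, the last holds). Time passes only in rows, so rows that repeat a pose let the fingers close. It gives the time, the measured TCP pose, the force, the opening and the grip force at its end, in the units of the state.
- bot.get_obs(): the state, without advancing time (a new reading comes with each control period).
- optics.read_camera(name): name is "scene" or "top" or "wrist"; returns the picture (384x512x3 uint8, blue, green, red); there is no depth.
- optics.camera_model(name): a dict with "fx", "fy", "cx", "cy" (pixels), "dist" ([k1, k2, p1, p2, k3] as OpenCV has them; the pictures are not rectified), "cam_to_world" (4x4, takes a point from camera to world coordinates). Camera axes: x right, y up, looking along -z (the intrinsics and any distortion apply to the point x, -y, -z); pixel columns grow to the right and rows downward; lengths in m; the calibration is good to about 2 mm. A picture is of the moment at which its call begins: read the wrist's pose just before it. camera_model takes no time and is no camera call; for the wrist camera it gives the pose at the moment of the call.
- bot.hand_in(): hands the job in; it is judged then, once.
The state is a dict: "t": time; "q": joint angles; "joint_vel": joint speeds; "joint_torque": joint torques, N m; "eef_pos": TCP position; "tool_rot": TCP orientation; "contact_force": force on the tool from outside, world axes, zero at the start; "torque": the same for the moment, N m; "gripper_width": opening from 0.0 (shut) to 1.0 (fully open); "grasp_force": force on a finger pad.
Only numpy, scipy, OpenCV 4.12 (cv2) and the standard library are available. Lean on these libraries where they do the work, as an engineer would, in place of code of your own. Each camera call takes 0.05 s, during which the arm holds its last target. There are 200 camera calls.

## Working session

There is one attempt and no reset: what is moved stays moved. The work goes in short steps, Python scripts to look and compute and a tool call to move; the robot and the scene stay as the last step left them, time stands still between calls to the robot, and variables do not carry over. Pictures are saved under pics/ and viewed, at most 10 in all, crops included, and the job is handed in when it is done.

Besides the shell and the picture viewer there is one more tool, called after "Call:" as name([rows], argument=value, ...), one row to a line, values as JSON. drive_tool: Moves the arm, as the interface text tells. Its arguments: {"type":"object","properties":{"deltas":{"type":"array"},"grip_force":{"type":"number"}},"required":["deltas"]}

```bash
mkdir -p pics; ls
python3 - <<'E'
from station import bot, optics
import cv2, numpy as np
a=optics.read_camera("scene");b=optics.read_camera("top")
cv2.imwrite("pics/s.png",a);cv2.imwrite("pics/t.png",b)
for n in("scene","top","wrist"):
    m=optics.camera_model(n);print(n,m["fx"],m["cx"],m["cy"],m["dist"],np.round(m["cam_to_world"],3).tolist())
o=bot.get_obs();print(o)
E
```

```text
pics
scene 367.1905851126646 256.6537329355162 182.07269152309613 [-0.11775666  0.          0.          0.          0.        ] [[-0.341, -0.523, 0.781, 1.087], [0.94, -0.191, 0.283, 0.262], [0.002, 0.831, 0.556, 0.522], [0.0, 0.0, 0.0, 1.0]]
top 457.2964563906068 249.96984079490525 192.3867603992332 [-0.11430261  0.          0.          0.          0.        ] [[-0.001, 0.988, -0.151, 0.282], [-1.0, 0.0, 0.007, 0.02], [0.007, 0.151, 0.988, 1.312], [0.0, 0.0, 0.0, 1.0]]
wrist 317.50594878983975 260.32808723279624 194.55170501791744 [-0.03633128  0.          0.          0.          0.        ] [[0.287, 0.915, 0.284, 0.265], [-0.958, 0.275, 0.084, -0.626], [-0.001, -0.296, 0.955, 0.373], [0.0, 0.0, 0.0, 1.0]]
{'t': 0.1, 'q': array([ 1.17187534,  0.47771391,  0.02231776,  1.55633578, -0.01151477,
        1.10930025, -0.08310645]), 'joint_vel': array([-0.00062475, -0.001336  , -0.00097401, -0.00213602,  0.00093551,
       -0.00104969,  0.00040812]), 'joint_torque': array([ 4.48134087e-03, -5.97756636e+01,  1.61390372e+00, -2.81955886e+01,
        1.29122066e-02,  4.96985522e-03, -3.44791511e-05]), 'eef_pos': array([ 0.19344699, -0.64625936,  0.30303181]), 'tool_rot': array([-7.98219814e-04,  9.89444059e-01,  1.44913043e-01, -1.64183028e-04]), 'contact_force': array([ 0.49427362, -0.5909655 , -0.03088546]), 'torque': array([0.03135996, 0.00079577, 0.01178101]), 'grasp_force': 0.0, 'gripper_width': 1.0019322793710421}
```

View pics/s.png

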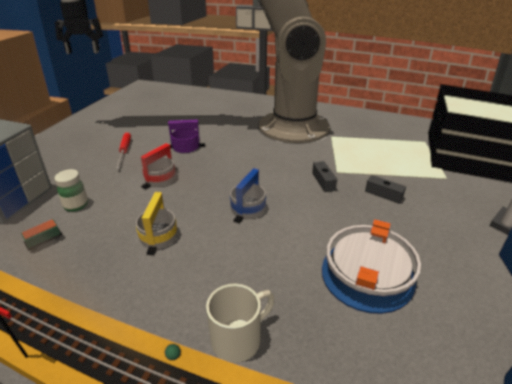

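View pics/t.png

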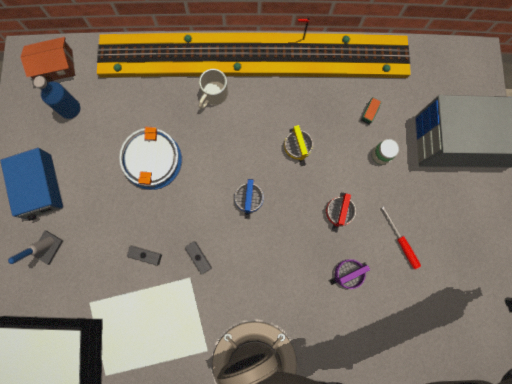

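Candidates in top view: yellow sieve (299,143), blue (249,198), red (341,211) and purple look-alike (350,274). I choose the yellow one at (299,143); the pan is at (150,157), with its claws at (151,134) and (145,178).

```bash
cat > h.py <<'E'
import cv2, numpy as np
from station import bot, optics
def ray(m,uv,z):
    K=np.array([[m["fx"],0,m["cx"]],[0,m["fy"],m["cy"]],[0,0,1]])
    p=cv2.undistortPoints(np.float64(uv).reshape(-1,1,2),K,np.float64(m["dist"])).reshape(-1,2)
    T=np.array(m["cam_to_world"]); d=np.c_[p[:,0],-p[:,1],-np.ones(len(p))]@T[:3,:3].T; o=T[:3,3]
    return o+d*((z-o[2])/d[:,2])[:,None]
def proj(m,P):
    T=np.array(m["cam_to_world"]); c=(np.float64(P).reshape(-1,3)-T[:3,3])@T[:3,:3]; c[:,1:]*=-1
    K=np.array([[m["fx"],0,m["cx"]],[0,m["fy"],m["cy"]],[0,0,1]])
    return cv2.projectPoints(c,np.zeros(3),np.zeros(3),K,np.float64(m["dist"]))[0].reshape(-1,2)
def blobs(im,lo,hi,amin=15):
    k=cv2.inRange(cv2.cvtColor(im,cv2.COLOR_BGR2HSV),lo,hi)
    n,l,s,c=cv2.connectedComponentsWithStats(k)
    return [(s[i,4],c[i].round(1),np.argwhere(l==i)[:,::-1]) for i in range(1,n) if s[i,4]>=amin]
E
python3 - <<'E'
from h import *
im=cv2.imread("pics/t.png");m=optics.camera_model("top")
for a,c,p in blobs(im,(22,120,80),(35,255,255)):
    if 280<c[0]<320 and 110<c[1]<170:
        r=cv2.minAreaRect(p.astype(np.float32));w=ray(m,p,.085)[:,:2];d=np.linalg.svd(w-w.mean(0))[2][0]
        print("yel",a,c,r,w.mean(0),w.min(0),w.max(0),np.degrees(np.arctan2(d[1],d[0])))
C=[]
for a,c,p in blobs(im,(4,150,100),(17,255,255)):
    if 120<c[0]<190 and 110<c[1]<200: w=ray(m,c,.068)[0];C.append(w);print("or",a,c,w)
C=np.array(C);d=C[0]-C[1];print(C.mean(0),np.linalg.norm(d),np.degrees(np.arctan2(d[1],d[0])))
a=cv2.resize(im[113:173,265:335],None,fx=5,fy=5,interpolation=3);b=cv2.resize(im[117:197,110:190],None,fx=3.75,fy=3.75,interpolation=3)
cv2.imwrite("pics/c.png",np.hstack([a,b]))
E
```

```text
yel 269 [299.4 142.7] ((294.04718017578125, 143.4150848388672), (34.34014129638672, 21.01616668701172), 74.05460357666016) [ 0.60914036 -0.12527998] [ 0.5627046  -0.14854104] [ 0.65993909 -0.08507719] -173.7801182104314
or 142 [150.1 133. ] [0.64190698 0.29354171 0.068     ]
or 133 [144.6 177.7] [0.5134755  0.30427384 0.068     ]
[0.57769124 0.29890778 0.068     ] 0.12887910438962258 -4.776713377256293
```

View pics/c.png

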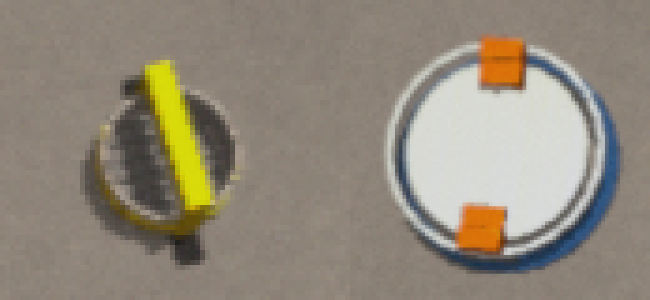

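```bash
cat >> h.py <<'E'
from scipy.spatial.transform import Rotation as R
def goto(P,ang):
    o=bot.get_obs();r=R.from_quat(o["tool_rot"],scalar_first=True)
    g=R.from_euler("z",ang,degrees=True)*R.from_euler("x",180,degrees=True)
    return (r.inv().apply(np.array(P)-o["eef_pos"])).round(4),((r.inv()*g).as_rotvec(degrees=True)/45).round(3),np.round(o["q"],2),o["t"]
E
python3 - <<'E'
from h import *
m=optics.camera_model("top")
b=ray(m,[(297,125.7),(305,154.7)],.085);l=ray(m,[(291,130.4),(302.6,163)],.006)
for q in(b,l):
    d=(q[0]-q[1])[:2];print(q.mean(0),np.linalg.norm(d),np.degrees(np.arctan2(d[1],d[0])))
print(goto((.605,-.127,.30),16.5))
E
```

```text
[ 0.61640563 -0.12990097  0.085     ] 0.0854870945277161 13.920692414083486
[ 0.61820239 -0.12674196  0.006     ] 0.10389181845010216 18.18499751124123
(array([ 0.5432, -0.3794,  0.0036]), array([-0.002,  0.   ,  0.004]), array([ 1.17,  0.48,  0.02,  1.56, -0.01,  1.11, -0.08]), 0.1)
```

Call:
drive_tool([
  {"gripper": 0, "offset": [0.2, -0.135, 0], "angular": [0, 0, 0]},
  {"gripper": 0, "offset": [0.2, -0.135, 0], "angular": [0, 0, 0]},
  {"gripper": 0, "offset": [0.2, -0.135, 0], "angular": [0, 0, 0]},
  {"gripper": 0, "offset": [0.2, -0.135, 0], "angular": [0, 0, 0]},
  {"gripper": 0, "offset": [0.2, -0.135, 0], "angular": [0, 0, 0]},
])

```text
t: 0.6
eef_pos: [0.3481, -0.4572, 0.3036]
tool_rot: [-0.0, 0.989, 0.146, 0.0]
contact_force: [1.6, 0.8, 0.1]
gripper_width: 0.998
grasp_force: 0.0
```

Call:
drive_tool([
  {"gripper": 0, "offset": [0.2, -0.135, 0], "angular": [0, 0, 0]},
  {"gripper": 0, "offset": [0.2, -0.135, 0], "angular": [0, 0, 0]},
  {"gripper": 0, "offset": [0.2, -0.135, 0], "angular": [0, 0, 0]},
  {"gripper": 0, "offset": [0.2, -0.135, 0], "angular": [0, 0, 0]},
  {"gripper": 0, "offset": [0.2, -0.135, 0], "angular": [0, 0, 0]},
])

```text
t: 1.1
eef_pos: [0.5007, -0.2704, 0.3037]
tool_rot: [-0.0, 0.989, 0.146, 0.0]
contact_force: [0.7, -0.2, -0.4]
gripper_width: 1.004
grasp_force: 0.0
```

```bash
python3 -c "
from h import *
print(goto((.617,-.128,.29),15.5))"
```

```text
(array([ 0.1524, -0.1028,  0.0138]), array([-0.001, -0.   ,  0.028]), array([ 0.53,  0.31, -0.17,  1.8 ,  0.06,  1.03, -0.95]), 1.1)
```

Call:
drive_tool([
  {"gripper": 0, "offset": [0.15, -0.1, 0.03], "angular": [0, 0, 0.03]},
  {"gripper": 0, "offset": [0.15, -0.1, 0.03], "angular": [0, 0, 0.03]},
  {"gripper": 0, "offset": [0.15, -0.1, 0.03], "angular": [0, 0, 0.03]},
  {"gripper": 0, "offset": [0.15, -0.1, 0.03], "angular": [0, 0, 0.03]},
  {"gripper": 0, "offset": [0.15, -0.1, 0.03], "angular": [0, 0, 0.03]},
])

```text
t: 1.6
eef_pos: [0.6165, -0.1279, 0.2724]
tool_rot: [-0.002, 0.991, 0.137, -0.0]
contact_force: [-0.9, 0.7, -0.4]
gripper_width: 1.006
grasp_force: 0.0
```

Run:
```python
from h import *
m=optics.camera_model("wrist");im=optics.read_camera("wrist")
cv2.imwrite("pics/w1.png",im)
for a,c,p in blobs(im,(22,120,80),(35,255,255),60):
    print(a,c,p.min(0),p.max(0),cv2.minAreaRect(p.astype(np.float32)))
print(goto((.617,-.128,.20),15.5))
```

```text
2077 [262.  178.9] [227 129] [297 234] ((270.686279296875, 178.73715209960938), (103.64380645751953, 66.32445526123047), 71.35045623779297)
(array([ 0.0028, -0.0026,  0.0728]), array([-0.002,  0.001,  0.002]), array([ 0.27,  0.44, -0.22,  1.69,  0.11,  1.02, -1.28]), 1.65)
```

View pics/w1.png

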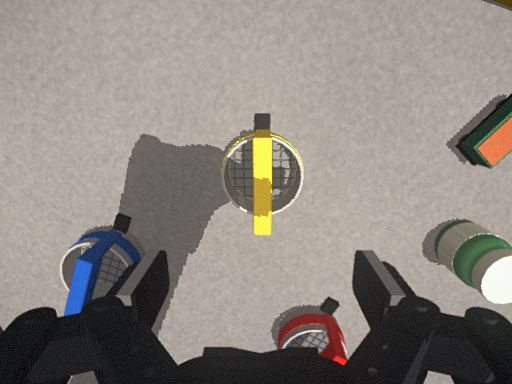

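The wrist view shows the yellow bar running vertically from (262,138) to (262.5,235), with a lug at (262,121). Blue (left) and red (bottom) are clear of it.

Run:
```python
from h import *
m=optics.camera_model("wrist")
q=ray(m,[(262,137),(262.5,235)],.085);d=(q[0]-q[1])[:2];a=np.degrees(np.arctan2(d[1],d[0]));c=q.mean(0)
print(c,np.linalg.norm(d),a)
print(goto((c[0],c[1],.073+.054),a))
```

```text
[ 0.61607349 -0.13324748  0.085     ] 0.08593290071368158 16.01724773752164
(array([0.0006, 0.0023, 0.1458]), array([-0.002,  0.001, -0.009]), array([ 0.27,  0.44, -0.22,  1.69,  0.11,  1.02, -1.28]), 1.65)
```

Call:
drive_tool([
  {"gripper": 0, "offset": [0, 0.002, 0.05], "angular": [0, 0, 0]},
  {"gripper": 0, "offset": [0, 0.002, 0.1], "angular": [0, 0, 0]},
  {"gripper": 0, "offset": [0, 0.002, 0.144], "angular": [0, 0, 0]},
  {"gripper": 0, "offset": [0, 0.002, 0.144], "angular": [0, 0, 0]},
  {"gripper": 255, "offset": [0, 0.002, 0.144], "angular": [0, 0, 0]},
], grip_force=60)

```text
t: 2.15
eef_pos: [0.6145, -0.1377, 0.1304]
tool_rot: [0.0, 0.991, 0.132, -0.001]
contact_force: [0.5, -0.7, 1.4]
gripper_width: 0.858
grasp_force: 0.0
```

Call:
drive_tool([
  {"gripper": 255, "offset": [0, 0, 0], "angular": [0, 0, 0]},
  {"gripper": 255, "offset": [0, 0, 0], "angular": [0, 0, 0]},
  {"gripper": 255, "offset": [0, 0, 0], "angular": [0, 0, 0]},
  {"gripper": 255, "offset": [0, 0, 0], "angular": [0, 0, 0]},
  {"gripper": 255, "offset": [0, 0, 0], "angular": [0, 0, 0]},
])

```text
t: 2.65
eef_pos: [0.6157, -0.1362, 0.1315]
tool_rot: [0.0, 0.991, 0.133, 0.001]
contact_force: [-1.3, 1.4, 7.5]
gripper_width: 0.175
grasp_force: 59.9
```

Call:
drive_tool([
  {"gripper": 255, "offset": [0, 0, -0.03], "angular": [0, 0, 0]},
  {"gripper": 255, "offset": [0, 0, -0.07], "angular": [0, 0, 0]},
  {"gripper": 255, "offset": [0, 0, -0.11], "angular": [0, 0, 0]},
  {"gripper": 255, "offset": [0, 0, -0.14], "angular": [0, 0, 0]},
  {"gripper": 255, "offset": [0, 0, -0.14], "angular": [0, 0, 0]},
])

```text
t: 3.15
eef_pos: [0.617, -0.1368, 0.2752]
tool_rot: [0.001, 0.991, 0.133, 0.004]
contact_force: [0.9, -0.0, -3.0]
gripper_width: 0.18
grasp_force: 59.1
```

Run:
```python
from h import *
cv2.imwrite("pics/w2.png",optics.read_camera("wrist"))
print(bot.get_obs()["grasp_force"],goto((.578,.299,.27),65))
```

```text
59.09922659397125 (array([ 0.0785, -0.4302,  0.0017]), array([ 0.005, -0.004, -1.104]), array([ 0.28,  0.44, -0.22,  1.69,  0.11,  1.02, -1.28]), 3.2)
```

View pics/w2.png

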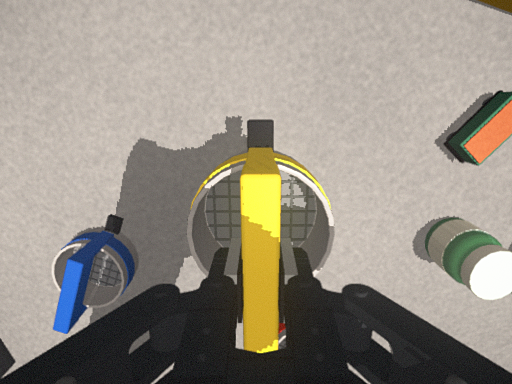

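The sieve is held upright and in line with the tool: bar from (261,175) to (261,350), front lug at (260,134).

Run:
```python
from h import *
m=optics.camera_model("wrist");o=bot.get_obs()
r=R.from_quat(o["tool_rot"],scalar_first=True)
for z in(o["eef_pos"][2]-.0465,):
    q=ray(m,[(261,175),(261,350)],z);print(r.inv().apply(q-o["eef_pos"]).round(4))
q=ray(m,[(260,122),(260,150)],o["eef_pos"][2]-.1235);print(r.inv().apply(q-o["eef_pos"]).round(4))
```

```text
[[ 0.0464  0.001   0.0467]
 [-0.0353  0.0011  0.0464]]
[[0.0602 0.0005 0.1237]
 [0.0434 0.0005 0.1237]]
```

Call:
drive_tool([
  {"gripper": 255, "offset": [0.01, -0.03, 0], "angular": [0, 0, -0.1]},
  {"gripper": 255, "offset": [0.02, -0.07, 0], "angular": [0, 0, -0.22]},
  {"gripper": 255, "offset": [0.03, -0.115, 0], "angular": [0, 0, -0.35]},
  {"gripper": 255, "offset": [0.04, -0.16, 0], "angular": [0, 0, -0.48]},
  {"gripper": 255, "offset": [0.04, -0.205, 0], "angular": [0, 0, -0.6]},
])

```text
t: 3.7
eef_pos: [0.5986, 0.0737, 0.2679]
tool_rot: [-0.0, 0.932, 0.363, -0.001]
contact_force: [0.5, 0.1, -2.5]
gripper_width: 0.173
grasp_force: 59.1
```

```bash
python3 -c "
from h import *
print(goto((.578,.299,.27),65))"
```

```text
(array([ 0.1372, -0.1799, -0.002 ]), array([-0.002,  0.002, -0.499]), array([ 0.06,  0.42, -0.38,  1.75,  0.18,  1.01, -1.21]), 3.7)
```

Call:
drive_tool([
  {"gripper": 255, "offset": [0.03, -0.035, 0], "angular": [0, 0, -0.12]},
  {"gripper": 255, "offset": [0.06, -0.07, 0], "angular": [0, 0, -0.25]},
  {"gripper": 255, "offset": [0.09, -0.11, 0], "angular": [0, 0, -0.38]},
  {"gripper": 255, "offset": [0.11, -0.145, 0], "angular": [0, 0, -0.5]},
  {"gripper": 255, "offset": [0.11, -0.145, 0], "angular": [0, 0, -0.5]},
])

```text
t: 4.2
eef_pos: [0.5789, 0.2611, 0.2682]
tool_rot: [-0.003, 0.841, 0.541, -0.001]
contact_force: [-0.3, 0.4, -2.4]
gripper_width: 0.175
grasp_force: 59.1
```

Run:
```python
from h import *
m=optics.camera_model("wrist");im=optics.read_camera("wrist")
cv2.imwrite("pics/w3.png",im)
for a,c,p in blobs(im,(4,150,100),(17,255,255),60): print(a,c,p.min(0),p.max(0),ray(m,c,.068))
np.save("m3.npy",m,allow_pickle=True)
print(goto((.578,.299,.27),65))
```

```text
172 [314.4 114. ] [295  96] [328 137] [[0.64379878 0.29879216 0.068     ]]
1509 [174.3 169.6] [149 146] [199 193] [[0.51520294 0.30533082 0.068     ]]
(array([ 0.0371, -0.0198, -0.002 ]), array([-0.005,  0.001,  0.005]), array([-0.15,  0.49, -0.5 ,  1.66,  0.26,  1.05, -1.16]), 4.25)
```

View pics/w3.png

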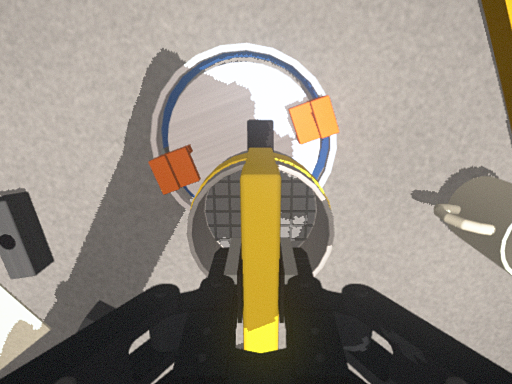

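The pan's claws are at (174,170) and (314,119). The sieve is short of the pan centre and its lug at (260,134) points between the claws, as it should.

Run:
```python
from h import *
m=np.load("m3.npy",allow_pickle=True).item()
q=ray(m,[(314,119),(174.3,169.6)],.067);d=(q[0]-q[1])[:2];c=q.mean(0)
a=np.degrees(np.arctan2(d[1],d[0]))
print(q,c,np.linalg.norm(d),a)
c=(c[:2]+[.5777,.2989])/2
t=a+70;u=np.array([np.cos(np.radians(t)),np.sin(np.radians(t))])
print(c,goto((*(c-.003*u),.27),t))
```

```text
[[0.64211417 0.29504111 0.067     ]
 [0.51485116 0.30524564 0.067     ]] [0.57848267 0.30014338 0.067     ] 0.12767148597225964 -4.584427181725285
[0.57809133 0.29952169] (array([ 0.0346, -0.02  , -0.002 ]), array([-0.005,  0.001, -0.004]), array([-0.15,  0.49, -0.5 ,  1.66,  0.26,  1.05, -1.16]), 4.25)
```

Call:
drive_tool([
  {"gripper": 255, "offset": [0.0345, -0.02, 0], "angular": [0, 0, 0]},
  {"gripper": 255, "offset": [0.0345, -0.02, 0], "angular": [0, 0, 0]},
  {"gripper": 255, "offset": [0.0345, -0.02, 0.025], "angular": [0, 0, 0]},
  {"gripper": 255, "offset": [0.0345, -0.02, 0.05], "angular": [0, 0, 0]},
  {"gripper": 255, "offset": [0.0345, -0.02, 0.05], "angular": [0, 0, 0]},
])

```text
t: 4.75
eef_pos: [0.5778, 0.2896, 0.2148]
tool_rot: [0.0, 0.845, 0.535, -0.005]
contact_force: [-0.8, -0.8, -2.7]
gripper_width: 0.176
grasp_force: 59.0
```

Run:
```python
from h import *
print(bot.get_obs()["eef_pos"],goto((.5768,.2968,.1765),65.2))
```

```text
[0.57781654 0.2895521  0.21477439] (array([ 0.0064, -0.0038,  0.0382]), array([-0.006,  0.011, -0.011]), array([-0.22,  0.57, -0.48,  1.68,  0.3 ,  0.98, -1.25]), 4.75)
```

Call:
drive_tool([
  {"gripper": 255, "offset": [0.003, -0.002, 0.01], "angular": [0, 0, 0]},
  {"gripper": 255, "offset": [0.003, -0.002, 0.02], "angular": [0, 0, 0]},
  {"gripper": 255, "offset": [0.003, -0.002, 0.025], "angular": [0, 0, 0]},
  {"gripper": 255, "offset": [0.003, -0.002, 0.025], "angular": [0, 0, 0]},
])

```text
t: 5.15
eef_pos: [0.5789, 0.2961, 0.1943]
tool_rot: [0.0, 0.844, 0.536, -0.001]
contact_force: [0.5, -0.9, -2.8]
gripper_width: 0.177
grasp_force: 59.2
```

Run:
```python
from h import *
o=bot.get_obs();cv2.imwrite("pics/s4.png",np.hstack([cv2.resize(optics.read_camera("wrist"),(400,300)),cv2.resize(optics.read_camera("scene")[190:310,300:460],(400,300))]))
print(o["eef_pos"],o["contact_force"],goto((.5768,.2968,.1765),65.2))
```

```text
[0.57894895 0.29609577 0.19428241] [ 0.48935473 -0.93285248 -2.83405939] (array([-0.0008, -0.0024,  0.0188]), array([ 0.   , -0.001, -0.009]), array([-0.23,  0.59, -0.47,  1.68,  0.32,  0.94, -1.26]), 5.25)
```

View pics/s4.png

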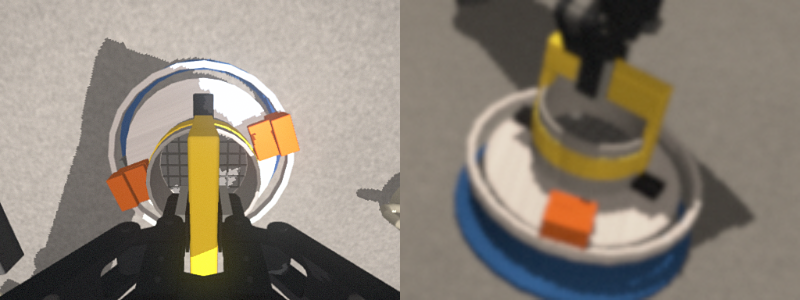

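The sieve hangs over the pan centre, with its lugs at (203,105) and the far side lying in the gaps between the claws at (275,135) and (130,185).

Call:
drive_tool([
  {"gripper": 255, "offset": [0, -0.001, 0.006], "angular": [0, 0, 0]},
  {"gripper": 255, "offset": [0, -0.001, 0.012], "angular": [0, 0, 0]},
  {"gripper": 255, "offset": [0, -0.001, 0.015], "angular": [0, 0, 0]},
  {"gripper": 255, "offset": [0, -0.001, 0.017], "angular": [0, 0, 0]},
  {"gripper": 255, "offset": [0, -0.001, 0.017], "angular": [0, 0, 0]},
])

```text
t: 5.75
eef_pos: [0.5781, 0.2967, 0.1775]
tool_rot: [-0.0, 0.844, 0.536, -0.0]
contact_force: [0.2, -0.1, -2.7]
gripper_width: 0.179
grasp_force: 59.2
```

Not touching yet; lower in small steps.

Call:
drive_tool([
  {"gripper": 255, "offset": [0, 0, 0.001], "angular": [0, 0, 0]},
  {"gripper": 255, "offset": [0, 0, 0.002], "angular": [0, 0, 0]},
  {"gripper": 255, "offset": [0, 0, 0.002], "angular": [0, 0, 0]},
])

```text
t: 6.05
eef_pos: [0.5784, 0.2969, 0.1766]
tool_rot: [0.0, 0.844, 0.536, 0.0]
contact_force: [-2.3, -1.1, 3.7]
gripper_width: 0.177
grasp_force: 59.8
```

Call:
drive_tool([
  {"gripper": 255, "offset": [0, 0, 0.001], "angular": [0, 0, 0]},
  {"gripper": 255, "offset": [0, 0, 0.001], "angular": [0, 0, 0]},
])

```text
t: 6.25
eef_pos: [0.5784, 0.2969, 0.1766]
tool_rot: [0.0, 0.844, 0.536, 0.0]
contact_force: [-4.6, -3.7, 10.8]
gripper_width: 0.177
grasp_force: 60.9
```

Call:
drive_tool([
  {"gripper": 255, "offset": [0, 0, -0.001], "angular": [0, 0, 0.12]},
  {"gripper": 255, "offset": [0, 0, -0.001], "angular": [0, 0, 0.28]},
  {"gripper": 255, "offset": [0, -0.001, -0.001], "angular": [0, 0, 0.44]},
  {"gripper": 255, "offset": [0.001, -0.001, -0.001], "angular": [0, 0, 0.6]},
  {"gripper": 255, "offset": [0.001, -0.001, -0.001], "angular": [0, 0, 0.76]},
])

```text
t: 6.75
eef_pos: [0.5785, 0.2988, 0.1766]
tool_rot: [-0.0, 0.965, 0.262, 0.001]
contact_force: [0.4, -0.7, 0.8]
gripper_width: 0.172
grasp_force: 59.5
```

Run:
```python
from h import *
o=bot.get_obs()
print(o["torque"],goto((.575,.2995,.1766),-4.7))
```

```text
[-0.08829397 -0.22350072  0.02861731] (array([-0.0026, -0.0024,  0.    ]), array([-0.001, -0.003,  0.779]), array([-0.34,  0.59, -0.32,  1.7 ,  0.23,  0.88, -1.8 ]), 6.75)
```

Call:
drive_tool([
  {"gripper": 255, "offset": [0, -0.001, 0], "angular": [0, 0, 0.14]},
  {"gripper": 255, "offset": [-0.001, -0.001, 0], "angular": [0, 0, 0.3]},
  {"gripper": 255, "offset": [-0.002, -0.001, 0], "angular": [0, 0, 0.46]},
  {"gripper": 255, "offset": [-0.002, -0.001, 0], "angular": [0, 0, 0.58]},
  {"gripper": 255, "offset": [-0.002, -0.001, 0], "angular": [0, 0, 0.66]},
])

```text
t: 7.25
eef_pos: [0.5763, 0.2983, 0.1766]
tool_rot: [-0.0, 1.0, 0.006, 0.001]
contact_force: [1.3, -0.9, 0.3]
gripper_width: 0.176
grasp_force: 59.6
```

Call:
drive_tool([
  {"gripper": 255, "offset": [0, 0, 0], "angular": [0, 0, 0.04]},
  {"gripper": 255, "offset": [0, 0, 0], "angular": [0, 0, 0.08]},
  {"gripper": 255, "offset": [0, 0, 0], "angular": [0, 0, 0.12]},
  {"gripper": 255, "offset": [0, 0, 0], "angular": [0, 0, 0.12]},
])

```text
t: 7.65
eef_pos: [0.5763, 0.2989, 0.1766]
tool_rot: [-0.001, 0.999, -0.039, 0.001]
contact_force: [2.5, 1.5, 3.8]
gripper_width: 0.175
grasp_force: 59.9
```

Run:
```python
from h import *
o=bot.get_obs()
print(o["torque"],o["contact_force"],goto((.575,.2995,.1766),-4.7))
```

```text
[ 0.30122682 -0.64566942  0.09127725] [2.48269118 1.45562925 3.7979705 ] (array([-0.0013, -0.0005,  0.    ]), array([-0.002, -0.003,  0.004]), array([-0.45,  0.57, -0.17,  1.72,  0.12,  0.86, -2.33]), 7.65)
```

Call:
drive_tool([
  {"gripper": 255, "offset": [0, 0, 0], "angular": [0, 0, 0.03]},
  {"gripper": 255, "offset": [0, 0, 0], "angular": [0, 0, 0.06]},
  {"gripper": 255, "offset": [0, 0, 0], "angular": [0, 0, 0.06]},
])

```text
t: 7.95
eef_pos: [0.5764, 0.2999, 0.1767]
tool_rot: [-0.002, 0.998, -0.062, 0.002]
contact_force: [5.0, 4.1, 2.3]
gripper_width: 0.179
grasp_force: 62.3
```

Run:
```python
from h import *
o=bot.get_obs()
print(o["torque"],o["contact_force"],goto((.575,.2995,.1766),-4.7))
```

```text
[ 0.88477924 -0.98130172  1.11945832] [4.96978592 4.10477644 2.33656685] (array([-0.0014,  0.0006,  0.0001]), array([-0.004, -0.004, -0.052]), array([-0.46,  0.57, -0.16,  1.72,  0.12,  0.86, -2.37]), 7.95)
```

Call:
drive_tool([
  {"gripper": 255, "offset": [0, 0, 0], "angular": [0, 0, 0.03]},
  {"gripper": 255, "offset": [0, 0, 0], "angular": [0, 0, 0.05]},
  {"gripper": 255, "offset": [0, 0, 0], "angular": [0, 0, 0.05]},
])

```text
t: 8.25
eef_pos: [0.5764, 0.2999, 0.1768]
tool_rot: [-0.001, 0.997, -0.08, 0.002]
contact_force: [5.7, 3.3, 2.3]
gripper_width: 0.175
grasp_force: 79.0
```

Run:
```python
from h import *
o=bot.get_obs()
print(o["torque"],o["contact_force"],goto((.575,.2995,.1766),-4.7))
cv2.imwrite("pics/s5.png",np.hstack([cv2.resize(optics.read_camera("wrist"),(400,300)),cv2.resize(optics.read_camera("scene")[190:310,300:460],(400,300))]))
```

```text
[ 0.73481697 -1.06843459  2.07693249] [5.7009572  3.28272384 2.31522806] (array([-0.0013,  0.0007,  0.0002]), array([-0.003, -0.005, -0.098]), array([-0.46,  0.57, -0.15,  1.72,  0.11,  0.85, -2.4 ]), 8.25)
```

View pics/s5.png

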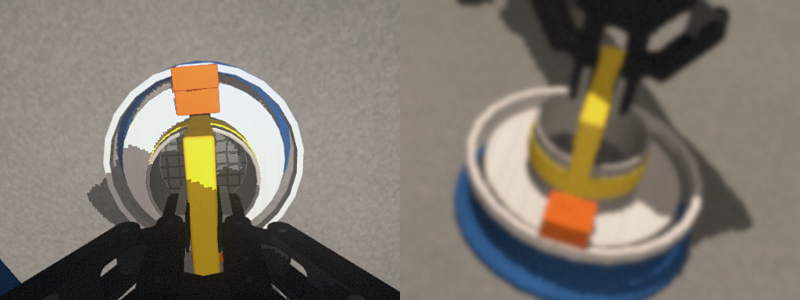

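The lugs are under the claws at (195,90) and (570,215), and the torque is building as a pure couple, so both are against their stops. I'll ease the twist a little and let go.

Call:
drive_tool([
  {"gripper": 255, "offset": [0, 0, 0], "angular": [0, 0, -0.05]},
  {"gripper": 255, "offset": [0, 0, 0], "angular": [0, 0, -0.05]},
  {"gripper": 0, "offset": [0, 0, 0], "angular": [0, 0, -0.05]},
  {"gripper": 0, "offset": [0, 0, 0], "angular": [0, 0, -0.05]},
  {"gripper": 0, "offset": [0, 0, 0], "angular": [0, 0, -0.05]},
])

```text
t: 8.85
eef_pos: [0.5748, 0.2972, 0.1751]
tool_rot: [0.001, 0.998, -0.063, -0.001]
contact_force: [-0.7, 0.1, 0.3]
gripper_width: 0.682
grasp_force: 0.0
```

Call:
drive_tool([
  {"gripper": 0, "offset": [0, 0, 0], "angular": [0, 0, 0]},
  {"gripper": 0, "offset": [0, 0, 0], "angular": [0, 0, 0]},
  {"gripper": 0, "offset": [0, 0, -0.02], "angular": [0, 0, 0]},
  {"gripper": 0, "offset": [0, 0, -0.06], "angular": [0, 0, 0]},
  {"gripper": 0, "offset": [0, 0, -0.1], "angular": [0, 0, 0]},
])

```text
t: 9.35
eef_pos: [0.575, 0.2976, 0.2762]
tool_rot: [0.001, 0.998, -0.063, -0.001]
contact_force: [1.3, 0.1, 0.4]
gripper_width: 0.998
grasp_force: 0.0
```

Call:
drive_tool([
  {"gripper": 0, "offset": [-0.05, 0.03, -0.02], "angular": [0, 0, 0]},
  {"gripper": 0, "offset": [-0.08, 0.08, -0.02], "angular": [0, 0, 0]},
  {"gripper": 0, "offset": [-0.1, 0.12, -0.02], "angular": [0, 0, 0]},
  {"gripper": 0, "offset": [-0.1, 0.16, -0.02], "angular": [0, 0, 0]},
  {"gripper": 0, "offset": [-0.1, 0.2, -0.02], "angular": [0, 0, 0]},
])

```text
t: 9.85
eef_pos: [0.4494, 0.11, 0.2961]
tool_rot: [0.0, 0.998, -0.062, -0.0]
contact_force: [0.9, -0.6, -0.7]
gripper_width: 0.998
grasp_force: 0.0
```

Run:
```python
from h import *
im=optics.read_camera("top");s=optics.read_camera("scene");m=optics.camera_model("top")
for a,c,p in blobs(im,(22,120,80),(35,255,255)):
    if 100<c[0]<200 and 110<c[1]<200:
        w=ray(m,p,.130)[:,:2];d=np.linalg.svd(w-w.mean(0))[2][0];print(a,c,w.mean(0),np.degrees(np.arctan2(d[1],d[0])))
a=cv2.resize(im[117:197,110:190],(400,400),interpolation=3);b=cv2.resize(s[190:310,320:440],(400,400),interpolation=3)
cv2.imwrite("pics/f.png",np.hstack([a,b]))
```

```text
306 [144.4 152.2] [0.57123161 0.29323626] -171.96079392081344
```

View pics/f.png

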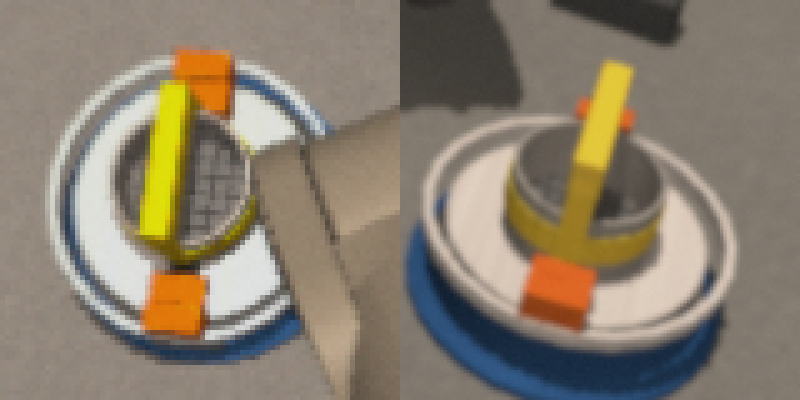

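The picture shows the yellow bar from (175,82) to (155,238), parallel to the claw line from (203,80) to (176,305) to about half a degree. The sieve is upright, its near lug is under the claw, and the gripper is clear.

```bash
python3 -c "
from station import bot
print(bot.hand_in())"
```

```text
the job is handed in; nothing more can be done
None
```

The yellow sieve is seated in the pan and turned clockwise until the torque showed both lugs against their stops; I let go and handed the job in at about 10 s, with the red and blue sieves left alone (no verdict was returned).

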